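# Measure a kiln prop on the bench gauge

### The arm

A 7-joint arm with a two-finger parallel gripper is mounted at the origin on a cart in front of the work surface, level with it; the furniture and walls round the work are solid. World frame = base frame: x ahead of the robot, y to its left, z up, the work surface at z = 0. Lengths are in m, angles in rad, forces in N, time in s.
With the tool pointing down it reaches from about 0.425 to 0.825 m from the base axis. Payload 3.6 kg.
Tool frame: the origin (TCP) lies between the finger pads, 19 mm behind the fingertips; this is the grasp point; z points along the fingers, y is the line along which they close (so a half turn about z gives the same grasp; the last joint's range is limited). The gripper opens to 93 mm and grips with 3 to 60 N. Pads are 15 mm wide; open, the fingers measure 128 mm over their backs; the gripper's body (75 mm by 188 mm) begins 65 mm behind the grasp point.
Start: joints at [1.127, 0.615, -0.013, 1.423, 0.008, 1.103, -0.04], TCP at [0.264, -0.594, 0.237] pointing down, gripper open.
Joint ranges: [-3.12, 3.12], [-0.3, 2.06], [-1.34, 1.32], [0.26, 2.42], [-1.36, 4.5], [0.01, 1.98], [-2.84, 2.84]. Speed limits (rad/s): [2.79, 2.79, 3.14, 3.14, 3.14, 3.14, 3.14].

### API

Orientations are given as a 3x3 rotation matrix whose columns are the frame's x, y, z axes.
In Python, from station import env gives the robot as it stands.
- The arm moves only by the tool arm_command, never from a script. Its argument "rows" is a list of rows, each a list of 2 entries, a list of its own where there are three numbers: the shift along the tool's x, y, z scaled (see below), then the turn, a rotation vector about the tool's x, y, z scaled (see below). In form: [[[dx, dy, dz], [rx, ry, rz]], ...]. A call has 1 to 5 rows; each row shifts and turns the commanded pose from where the row before left it, along the tool's axes as they then stand; what a row does not reach is not made up. The controller multiplies each number of a shift by 0.04 m and each number of a turn by 8 degrees. A row lasts 1/10 s, in which the tool goes at most 50 mm and 8.59 degrees, less where a joint would pass 70% of its speed; a pose out of reach is approached as far as the arm can. A call with a number of a shift or a turn outside -1 to 1 is refused whole. A call with a gripper value outside its range is refused whole. "claw" is the opening, from 0 (shut) to 1 (fully open), set as the call begins (left out, the last holds). The fingers move at their own pace and stop on an object; "newtons" is the grip in N (left out, the last holds). Time passes only in rows, so rows that do not move let the fingers close. It gives the time, the measured TCP pose, the force, the opening and the grip force at its end, in the units of the state.
- env.get_state(): the state, without advancing time (a new reading comes with each control period).
- env.read_camera(name): name is "scene" or "side" or "wrist"; returns the picture (400x640x3 uint8, red, green, blue); there is no depth.
- env.camera_model(name): a dict with "mtx" (3x3 intrinsics, pixels), "xyz" and "rotation" of the camera in the world. Camera axes: x right, y down, z forward; pixel columns grow to the right and rows downward; lengths in m; the calibration is good to about 2 mm. A picture is of the moment at which its call begins: read the wrist's pose just before it. camera_model takes no time and is no camera call; for the wrist camera it gives the pose at the moment of the call.
- env.sign_off(): hands the job in; it is judged then, once.
The state is a dict: "time_s": time; "joint_positions": joint angles; "dq": joint speeds; "joint_torque": joint torques, N m; "ee_pos": TCP position; "ee_rot": TCP orientation; "ft_force": force on the tool from outside, world axes, zero at the start; "moment": the same for the moment, N m; "grip_width": finger opening in m; "grasp_force": force on a finger pad.
Only numpy, scipy, OpenCV 4.12 (cv2) and the standard library are available. Lean on these libraries where they do the work, as an engineer would, in place of code of your own. Each camera call takes 0.05 s, during which the arm holds its last target. There are 200 camera calls.

### The job

Measure the white kiln prop on the sloping bench gauge: lay it flat on the sloping bed, lengthwise between the sprung anvil and the sliding jaw, and let go of it; then slide the jaw up against it by its orange grip until the anvil's pointer stands in the green band, never driving it to the far end of the red. Leave the jaw closed on the prop like that with the pointer in the green, and do not disturb the terracotta prop or the two lidded pots.

Things in the scene. Friction and masses are not known exactly. Their poses are not given: they have to be found in the camera images.
- white_prop: the white ceramic kiln prop, a solid square post 40 x 130 x 40 mm, about 0.3 kg, lying on the table; origin at the centre of its underside, its y axis runs along its 130 mm length, z up
- red_prop: the terracotta-coloured kiln prop, 40 x 100 x 40 mm, same shape but shorter; not to be disturbed; origin at the centre of its underside, y along its length
- pot_yellow: white lidded glaze pot with a yellow lid, 64 mm across, 80 mm tall; not to be disturbed; origin at the centre of its underside
- pot_green: white lidded glaze pot with a green lid, 60 mm across, 74 mm tall; not to be disturbed; origin at the centre of its underside
- bed_mid (a point): point on the grey bed of the fixed bench gauge, 45 mm above the table. x up the slope (rising 30 degrees away from the robot), y along the bed to the anvil, z square to the bed. In this frame the free bed is x -37 to +53 mm, y -92 (jaw face at joint 0) to +80 mm (anvil face at rest). Ledge at the lower edge, x -45 to -37, 6 mm high; guide beam at the upper edge, x +53 to +71, 14 mm high
- jaw_grip (a point): point in the orange grip of the sliding jaw, where the TCP may take it: 68 mm above the bed surface. The grip is a fin 40 mm long (bed x) by 16 mm thick (bed y), from 46 to 86 mm above the bed, x -25 to +15 in the bed frame; axes as bed_mid
- jaw_face (a point): on the face of the dark steel sliding jaw that meets the prop, 20 mm above the bed, at bed x -14 mm; the jaw is 46 mm tall and 20 mm thick, behind this face (toward -y); it spans the whole bed in x; axes as bed_mid
- anvil_face (a point): centre of the steel anvil plate (36 mm wide, 32 mm tall), 20 mm above the bed at bed x -14 mm, facing the jaw; axes as bed_mid. Behind it is a blue housing, 42 mm tall, y +95 to +125 mm in the bed frame
- jaw (a joint): travel of the sliding jaw along the bed, m: 0 fully open, grows toward the anvil, to 0.11; stiff, takes about 7 N to move and stays where it is left. Gap between jaw and resting anvil is 172 mm minus this travel
- anvil (a joint): how far the sprung anvil is pushed in, m: 0 at rest, stop at 0.012; spring 0.5 N per mm. Pointer on the housing top: white band 0 to 3 mm, green 3 to 9 mm, red 9 to 12 mm

How it is judged:
By the outcome, as a careful person would: the job done as asked, in the order asked, and still so for the second after the job is handed in, with the robot touching nothing.
It also fails if it takes over 58 s, if anything falls off the work surface, if the arm or the gripper's body presses on something with over 40 N, if the wrist force passes 120 N, or if a joint passes its speed limit or range.

## Working session

There is one attempt and no reset: what is moved stays moved. The work goes in short steps, Python scripts to look and compute and a tool call to move; the robot and the scene stay as the last step left them, time stands still between calls to the robot, and variables do not carry over. Pictures are saved under pics/ and viewed, at most 10 in all, crops included, and the job is handed in when it is done.

Besides the shell and the picture viewer there is one more tool, called after "Call:" by a JSON object that holds its "name" and its "arguments". arm_command: Moves the arm, as the interface text tells. Its arguments: {"type":"object","properties":{"rows":{"type":"array"},"claw":{"type":"number"},"newtons":{"type":"number"}},"required":["rows"]}

```bash
mkdir -p pics
python3 - <<'E'
from station import env
import cv2,numpy as np
np.set_printoptions(precision=4,suppress=True)
s=env.get_state();print(s['time_s'],s['ee_pos'],s['ee_rot'])
for n in("scene","side"):
    im=env.read_camera(n);cv2.imwrite(f"pics/{n}0.png",im[:,:,::-1]);m=env.camera_model(n);print(n,m)
E
```

```text
0.0 [ 0.2635 -0.5934  0.2363] [[ 0.914   0.4058 -0.0011]
 [ 0.4058 -0.914   0.0023]
 [-0.0001 -0.0025 -1.    ]]
scene {'mtx': array([[445.9829,   0.    , 319.1292],
       [  0.    , 445.9829, 206.9498],
       [  0.    ,   0.    ,   1.    ]]), 'xyz': array([0.6723, 0.9642, 1.1032]), 'rotation': array([[-0.9931,  0.0938, -0.0703],
       [ 0.1162,  0.7123, -0.6922],
       [-0.0149, -0.6956, -0.7183]])}
side {'mtx': array([[475.501 ,   0.    , 317.4229],
       [  0.    , 475.501 , 199.385 ],
       [  0.    ,   0.    ,   1.    ]]), 'xyz': array([0.4554, 0.9939, 0.5513]), 'rotation': array([[-0.9923, -0.0583,  0.1093],
       [-0.1237,  0.4136, -0.902 ],
       [ 0.0074, -0.9086, -0.4176]])}
```

View pics/scene0.png

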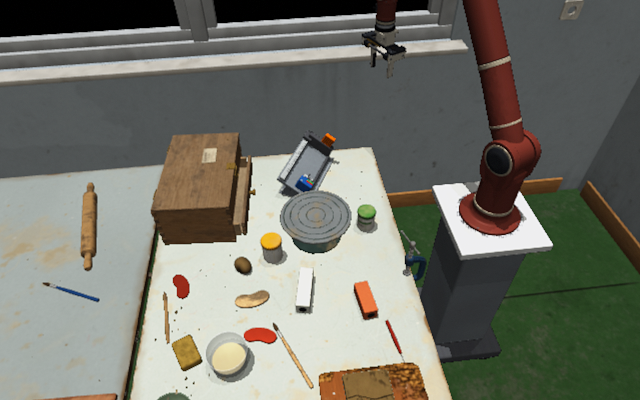

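View pics/side0.png

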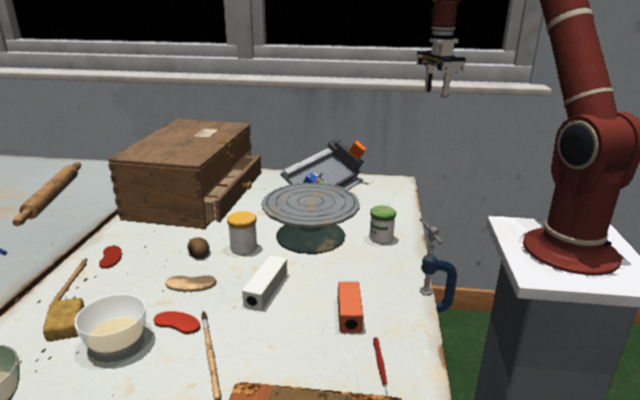

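The scene picture shows the white prop at about (305,288), the terracotta one at (366,299), the yellow pot at (271,247) and the green pot at (366,216). A banding wheel stands at (316,220), and the gauge is behind it with its orange grip at (329,141) and blue housing at (305,183). The side view shows the same things, with the white prop at (266,282), the grip at (358,150) and the housing at (312,178).

```bash
cat > h.py <<'E'
import cv2,numpy as np
np.set_printoptions(precision=4,suppress=True)
def ray(m,p):
    d=m['rotation']@np.linalg.inv(m['mtx'])@np.array([p[0],p[1],1.]);return m['xyz'],d/np.linalg.norm(d)
def plane(m,p,z):
    o,d=ray(m,p);return o+d*(z-o[2])/d[2]
def tri(obs):
    A=np.zeros((3,3));b=np.zeros(3)
    for m,p in obs:
        o,d=ray(m,p);P=np.eye(3)-np.outer(d,d);A+=P;b+=P@o
    x=np.linalg.solve(A,b)
    r=[np.linalg.norm((np.eye(3)-np.outer(ray(m,p)[1],ray(m,p)[1]))@(x-m['xyz'])) for m,p in obs]
    return x,max(r)
def proj(m,X):
    c=m['rotation'].T@(np.asarray(X)-m['xyz']);q=m['mtx']@c;return q[:2]/q[2]
def blob(im,lo,hi,roi):
    """HSV blob in roi (x0,y0,x1,y1): centroid, area, mask contour"""
    x0,y0,x1,y1=roi;h=cv2.cvtColor(im,cv2.COLOR_RGB2HSV)
    k=np.zeros(h.shape[:2],np.uint8);k[y0:y1,x0:x1]=cv2.inRange(h,np.array(lo),np.array(hi))[y0:y1,x0:x1]
    cs=cv2.findContours(k,cv2.RETR_EXTERNAL,cv2.CHAIN_APPROX_NONE)[0]
    if not cs:return None
    c=max(cs,key=cv2.contourArea);M=cv2.moments(c)
    return np.array([M['m10'],M['m01']])/max(M['m00'],1e-9),M['m00'],c
E
python3 - <<'E'
from station import env
from h import *
M={n:env.camera_model(n) for n in("scene","side")}
I={n:cv2.imread(f"pics/{n}0.png")[:,:,::-1].copy() for n in M}
rois={'grip':((5,150,120),(15,255,255),(310,125,345,155),(340,135,375,165)),
'housing':((105,120,60),(125,255,255),(290,170,325,195),(295,165,330,190)),
'greenlid':((45,100,60),(75,255,255),(345,195,385,240),(360,195,405,250)),
'yellowlid':((18,140,120),(28,255,255),(250,225,290,270),(220,200,265,260)),
'red':((4,150,80),(12,255,255),(345,270,390,325),(330,275,370,340))}
for k,(lo,hi,a,b) in rois.items():
    r=[blob(I[n],lo,hi,q) for n,q in(("scene",a),("side",b))]
    if None in r: print(k,r);continue
    print(k,r[0][0],r[0][1],r[1][0],r[1][1],*tri([(M["scene"],r[0][0]),(M["side"],r[1][0])]))
cr=[cv2.resize(I["scene"][255:325,285:385],None,fx=4,fy=4),cv2.resize(I["scene"][125:200,265:365],None,fx=4,fy=4)
   ,cv2.resize(I["side"][250:320,230:330],None,fx=4,fy=4),cv2.resize(I["side"][130:205,275:375],None,fx=4,fy=4)]
cv2.imwrite("pics/crops.png",np.vstack([np.hstack([cr[0],cr[2]]),np.hstack([cr[1],cr[3]])])[:,:,::-1])
E
```

```text
grip [329.7978 136.7814] 30.5 [359.3077 145.3077] 39.0 [ 0.4956 -0.3329  0.1176] 0.0007780863563645787
housing [302.8889 183.9757] 130.5 [310.6246 178.5649] 47.5 [ 0.6119 -0.1285  0.0883] 0.0026388025869526154
greenlid [366.3244 212.9867] 75.0 [383.6842 214.0509] 95.0 [0.4238 0.0137 0.0698] 0.0018207952532188422
yellowlid [270.4241 240.4346] 237.0 [240.8309 217.8181] 235.5 [0.7319 0.0983 0.0815] 0.0005723830095066202
red [365.169  297.4486] 400.5 [349.6516 307.3032] 963.0 [0.4789 0.2861 0.0119] 0.0015789741385362566
```

View pics/crops.png

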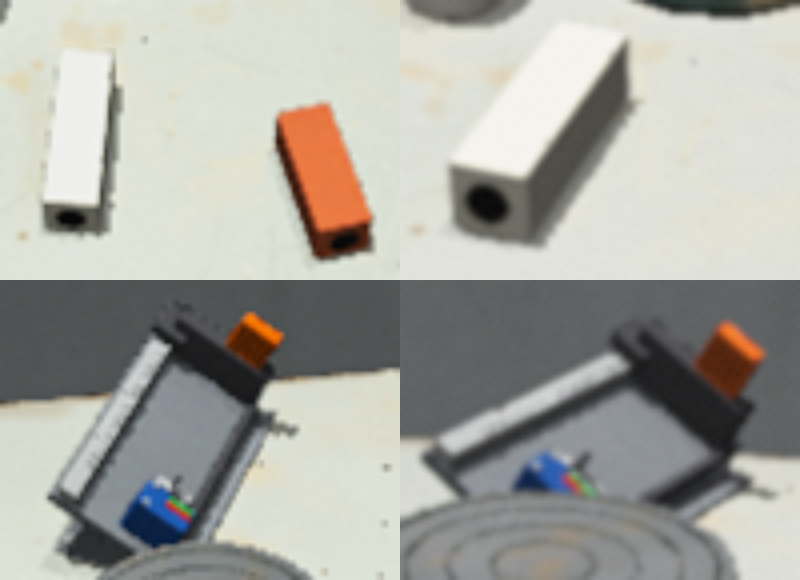

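The crops show the prop's top-face corners sharply in both views. The gauge has its white guide beam on the far side, the jaw and orange grip at the -y end, and the blue housing with its pointer at the +y end, partly hidden by the wheel in the side view.

Run:
```python
from station import env
from h import *
M={n:env.camera_model(n) for n in("scene","side","wrist")}
S=[(300.5,267.5),(313.7,268),(309.5,306.7),(295.8,305.8)];D=[(270,255.5),(287,259.5),(261.2,295.5),(242.5,290.8)]
P=[]
for a,b in zip(S,D):
    x,r=tri([(M["scene"],a),(M["side"],b)]);P.append(x);print(x,r,plane(M["scene"],a,.04),plane(M["side"],b,.04))
P=np.array(P);c=P.mean(0);ax=(P[2]+P[3]-P[0]-P[1])/2;print("c",c,"L",np.linalg.norm(ax),"yaw of len",np.degrees(np.arctan2(ax[1],ax[0])))
for n,Q in(("scene",S),("side",D)):
    q=np.array([plane(M[n],p,.04) for p in Q]);a=(q[2]+q[3]-q[0]-q[1])/2;print(n,q.mean(0),np.linalg.norm(a),np.degrees(np.arctan2(a[1],a[0])))
# gauge rough: scene crop coords (origin 265,125) side crop origin (275,130)
f=lambda o,l:[(o[0]+x/4,o[1]+(y-280)/4) for x,y in l]
# grip top, beam top -y end, beam far corner +y end,jaw top corner
A=f((265,125),[(255,338),(167,340),(58,495),(270,395)]);B=f((275,130),[(733,350),(625,357),(440,455),(745,423)]);B=[(x-100,y) for x,y in B]
for a,b in zip(A,B):print(*tri([(M["scene"],a),(M["side"],b)]))
s=env.get_state();W=M["wrist"];R=s['ee_rot'];print("cam in tool",R.T@(W['xyz']-s['ee_pos']),R.T@W['rotation'],W['mtx'])
# wheel top centre/edges
print(tri([(M["scene"],(316,214)),(M["side"],(311,203))]),plane(M["scene"],(281,214),.1),plane(M["scene"],(351,214),.1))
```

```text
[0.6509 0.1795 0.042 ] 0.0004924735359522266 [0.6513 0.1783 0.04  ] [0.6513 0.1758 0.04  ]
[0.6136 0.1853 0.0398] 0.0006849316724125335 [0.613 0.185 0.04 ] [0.6141 0.1862 0.04  ]
[0.638  0.3127 0.0407] 0.0005391037216833115 [0.6384 0.3126 0.04  ] [0.6378 0.3113 0.04  ]
[0.6745 0.3057 0.0421] 0.0010388813535749007 [0.6753 0.3051 0.04  ] [0.6746 0.302  0.04  ]
c [0.6442 0.2458 0.0412] L 0.12907871858103878 yaw of len 79.3108272890615
scene [0.6445 0.2453 0.04  ] 0.1295977584629088 79.0147679502705
side [0.6445 0.2438 0.04  ] 0.12783688567250995 79.40044683989014
[ 0.4993 -0.324   0.1132] 0.002145880789965707
[ 0.5787 -0.3558  0.094 ] 0.00019861289085960232
[ 0.6881 -0.1757  0.0787] 0.002853564913975012
[ 0.4882 -0.2988  0.0666] 0.002838413657455445
cam in tool [ 0.0759 -0.0001 -0.1458] [[-0.0008 -0.9618 -0.2736]
 [ 1.     -0.0007 -0.0005]
 [ 0.0003 -0.2736  0.9618]] [[282.3374   0.     315.9966]
 [  0.     282.3374 204.5085]
 [  0.       0.       1.    ]]
(array([0.5874, 0.0174, 0.0897]), np.float64(0.0011130297797062696)) [0.6945 0.0122 0.1   ] [0.4804 0.0403 0.1   ]
```

```bash
cat >> h.py <<'E'
from scipy.spatial.transform import Rotation as Ro
def down(yaw):
    c,s=np.cos(np.radians(yaw)),np.sin(np.radians(yaw));x=np.array([c,s,0]);z=np.array([0,0,-1.]);return np.stack([x,np.cross(z,x),z],1)
def plan(s,p,R,n):
    """n equal rows from state s (or (pos,rot)) to p,R"""
    p0,R0=(s['ee_pos'],s['ee_rot']) if isinstance(s,dict) else s
    w=Ro.from_matrix(R0.T@R).as_rotvec()/n;Q=Ro.from_rotvec(w).as_matrix()
    S=sum(np.linalg.matrix_power(Q,k) for k in range(n))
    v=np.linalg.solve(S,R0.T@(np.asarray(p)-p0))
    print(n,"rows: shift",np.round(v/.04,3),"turn",np.round(np.degrees(w)/8,3))
E
python3 - <<'E'
from station import env
from h import *
s=env.get_state();R=down(60);plan(s,np.array([.58,-.235,.30])+.036*R[:,0],R,15)
E
```

```text
15 rows: shift [ 0.86  -0.13  -0.106] turn [-0.001 -0.    -0.3  ]
```

Call:
{"name": "arm_command", "arguments": {"rows": [[[0.86, -0.13, -0.106], [0, 0, -0.3]], [[0.86, -0.13, -0.106], [0, 0, -0.3]], [[0.86, -0.13, -0.106], [0, 0, -0.3]], [[0.86, -0.13, -0.106], [0, 0, -0.3]], [[0.86, -0.13, -0.106], [0, 0, -0.3]]], "claw": 1}}

```text
time_s: 0.6
ee_pos: [0.4027, -0.4875, 0.2581]
ee_rot: [[0.809, 0.588, -0.001], [0.588, -0.809, 0.001], [0.0, -0.001, -1.0]]
ft_force: [-0.1, -0.0, -0.3]
grip_width: 0.093
grasp_force: 0.0
```

Call:
{"name": "arm_command", "arguments": {"rows": [[[0.86, -0.13, -0.106], [0, 0, -0.3]], [[0.86, -0.13, -0.106], [0, 0, -0.3]], [[0.86, -0.13, -0.106], [0, 0, -0.3]], [[0.86, -0.13, -0.106], [0, 0, -0.3]], [[0.86, -0.13, -0.106], [0, 0, -0.3]]]}}

```text
time_s: 1.1
ee_pos: [0.5155, -0.3557, 0.2794]
ee_rot: [[0.669, 0.744, -0.001], [0.744, -0.669, 0.001], [-0.0, -0.001, -1.0]]
ft_force: [0.5, -0.5, -0.1]
grip_width: 0.0931
grasp_force: 0.0
```

Call:
{"name": "arm_command", "arguments": {"rows": [[[0.86, -0.13, -0.106], [0, 0, -0.3]], [[0.86, -0.13, -0.106], [0, 0, -0.3]], [[0.86, -0.13, -0.106], [0, 0, -0.3]], [[0.86, -0.13, -0.106], [0, 0, -0.3]], [[0.86, -0.13, -0.106], [0, 0, -0.3]]]}}

```text
time_s: 1.6
ee_pos: [0.5985, -0.2034, 0.3006]
ee_rot: [[0.499, 0.866, -0.001], [0.866, -0.499, 0.0], [-0.0, -0.001, -1.0]]
ft_force: [0.2, 0.5, -0.2]
grip_width: 0.0932
grasp_force: 0.0
```

Call:
{"name": "arm_command", "arguments": {"rows": [[[0, 0, 0], [0, 0, 0]], [[0, 0, 0], [0, 0, 0]]]}}

```text
time_s: 1.8
ee_pos: [0.5982, -0.2039, 0.3006]
ee_rot: [[0.499, 0.866, -0.001], [0.866, -0.499, 0.0], [-0.001, -0.001, -1.0]]
ft_force: [-0.3, -0.2, 0.7]
grip_width: 0.093
grasp_force: 0.0
```

Run:
```python
from station import env
from h import *
import pickle
s=env.get_state();print(s['time_s'],s['ee_pos'],s['ee_rot'],s['ft_force'])
m=env.camera_model("wrist");im=env.read_camera("wrist");cv2.imwrite("pics/w1.png",im[:,:,::-1]);pickle.dump(m,open("w1.pkl","wb"))
```

```text
1.8 [ 0.5982 -0.2039  0.3006] [[ 0.4993  0.8664 -0.0011]
 [ 0.8664 -0.4993  0.    ]
 [-0.0005 -0.001  -1.    ]] [-0.2912 -0.2357  0.6605]
```

View pics/w1.png

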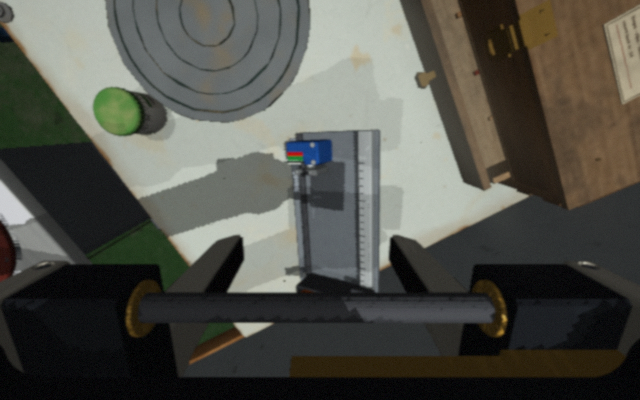

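The wrist picture shows the gauge almost upright: the bed runs from about (300,135) to (378,285), the blue housing is at (310,152), and the jaw at (335,285) is half hidden by the gripper. I'll move 0.12 m back along it for the second view.

Call:
{"name": "arm_command", "arguments": {"rows": [[[-1, 0, 0], [0, 0, 0]], [[-1, 0, 0], [0, 0, 0]], [[-1, 0, 0], [0, 0, 0]], [[0, 0, 0], [0, 0, 0]], [[0, 0, 0], [0, 0, 0]]]}}

```text
time_s: 2.35
ee_pos: [0.5361, -0.3117, 0.3007]
ee_rot: [[0.507, 0.862, -0.001], [0.862, -0.507, -0.001], [-0.001, -0.001, -1.0]]
ft_force: [0.4, 0.8, -0.5]
grip_width: 0.093
grasp_force: 0.0
```

Run:
```python
from station import env
from h import *
import pickle
s=env.get_state();print(s['time_s'],s['ee_pos'])
m=env.camera_model("wrist");im=env.read_camera("wrist");cv2.imwrite("pics/w2.png",im[:,:,::-1]);pickle.dump(m,open("w2.pkl","wb"))
a=cv2.imread("pics/w1.png")[115:295,260:400];b=im[20:220,260:400,::-1]
f=lambda q:cv2.resize(q,None,fx=2.8,fy=2.8,interpolation=cv2.INTER_CUBIC)
A,B=f(a),f(b);A=cv2.copyMakeBorder(A,0,B.shape[0]-A.shape[0],0,0,cv2.BORDER_CONSTANT)
cv2.imwrite("pics/wc.png",np.hstack([A,B]));print(A.shape,B.shape)
```

```text
2.35 [ 0.5361 -0.3117  0.3007]
(560, 392, 3) (560, 392, 3)
```

View pics/wc.png

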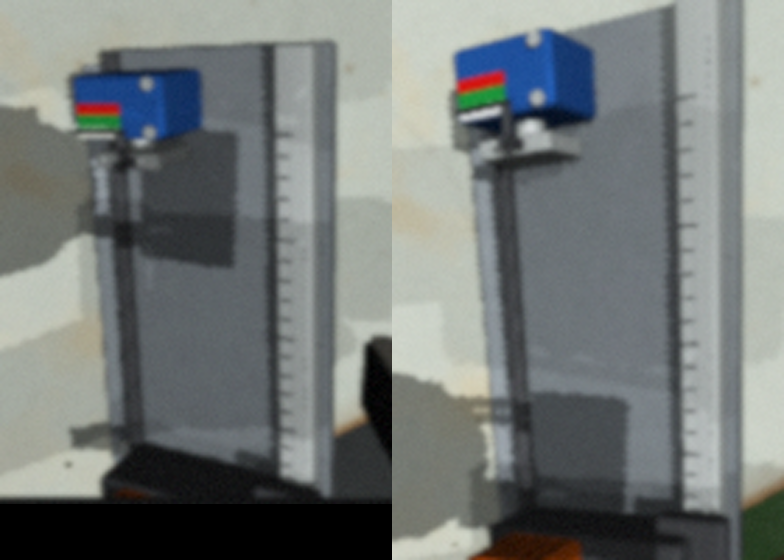

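```bash
cat > g.py <<'E'
from h import *
import pickle
a,b=pickle.load(open("w1.pkl","rb")),pickle.load(open("w2.pkl","rb"))
F={'tick1':((281,135),(682,97)),'tick2':((281,240),(684,233)),'tick3':((280,340),(684,345)),
'screwT':((147,84),(533,38)),'screwB':((148,131),(538,97)),'anvTR':((190,148),(578,152)),
'hTL':((75,72),(457,58)),'hTR':((163,70),(550,28)),'hFR':((168,140),(556,97)),'jawTL':((147,443),(525,508)),
'beamIn_a':((275,45),(676,8)),'beamOut':((333,42),(737,0))}
o={}
for k,(p,q) in F.items():
    P=(260+p[0]/2.8,115+p[1]/2.8);Q=(260+(q[0]-392)/2.8,20+q[1]/2.8)
    o[k],r=tri([(a,P),(b,Q)]);print(k,o[k],round(r,4))
d=o['tick1']-o['tick3'];print(d,np.degrees(np.arctan2(d[1],d[0])),np.linalg.norm(d))
E
python3 g.py
```

```text
tick1 [ 0.6607 -0.2075  0.0858] 0.0002
tick2 [ 0.6382 -0.2548  0.0758] 0.0002
tick3 [ 0.6143 -0.2962  0.0864] 0.0003
screwT [ 0.6192 -0.1574  0.0837] 0.0002
screwB [ 0.6094 -0.1764  0.0819] 0.0005
anvTR [ 0.6193 -0.1987  0.0382] 0.001
hTL [ 0.5897 -0.1368  0.044 ] 0.0003
hTR [ 0.6282 -0.1559  0.0759] 0.0004
hFR [ 0.6153 -0.1826  0.0935] 0.0004
jawTL [ 0.508  -0.34    0.0258] 0.0038
beamIn_a [ 0.6797 -0.1732  0.0628] 0.0002
beamOut [ 0.7025 -0.1848  0.0672] 0.0004
[ 0.0464  0.0887 -0.0006] 62.38210434971267 0.100140593606123
```

The enlarged wrist views show the ruler ticks, housing screws, anvil plate and ledge. Heights come out noisy because the baseline runs along the gauge, so I'll take one more view from the side.

Call:
{"name": "arm_command", "arguments": {"rows": [[[-0.4, -0.9, 0.2], [0, 0, 0]], [[-0.4, -0.9, 0.2], [0, 0, 0]], [[-0.4, -0.9, 0.2], [0, 0, 0]], [[0, 0, 0], [0, 0, 0]], [[0, 0, 0], [0, 0, 0]]]}}

```text
time_s: 2.9
ee_pos: [0.4209, -0.2952, 0.2774]
ee_rot: [[0.5, 0.866, 0.001], [0.866, -0.5, 0.0], [0.001, 0.001, -1.0]]
ft_force: [1.3, -0.3, 0.2]
grip_width: 0.0931
grasp_force: 0.0
```

Run:
```python
from station import env
from h import *
import pickle
s=env.get_state();print(s['time_s'],s['ee_pos'])
m=env.camera_model("wrist");im=env.read_camera("wrist");cv2.imwrite("pics/w3.png",im[:,:,::-1]);pickle.dump(m,open("w3.pkl","wb"))
o=[proj(m,x) for x in([.68,-.16,.08],[.5,-.33,.12])];print(o)
b=im[0:230,320:480,::-1]
f=lambda q,k:cv2.resize(q,None,fx=k,fy=k,interpolation=cv2.INTER_CUBIC)
cv2.imwrite("pics/wc3.png",np.hstack([f(b,2.5)[:575],f(im[:,:,::-1],.6)[:240].repeat(1,0) if 0 else cv2.copyMakeBorder(f(im[:,:,::-1],.6),0,575-240,0,0,cv2.BORDER_CONSTANT)]))
```

```text
2.9 [ 0.4209 -0.2952  0.2774]
[array([471.8714, -52.3179]), array([394.3543, 187.3007])]
```

View pics/wc3.png

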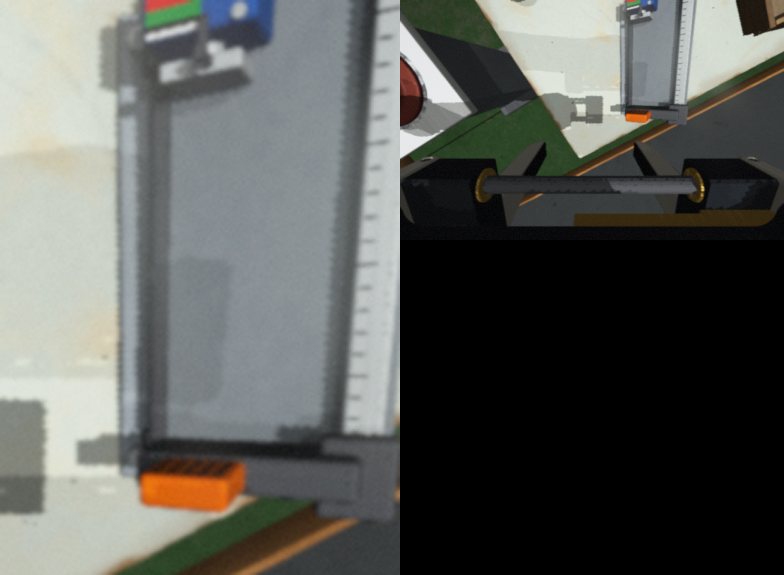

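This view shows the whole jaw: its top edge at crop (140–320,445) and the orange grip at (140–245,460–510). The anvil plate is at (160–250,75), and the ruler's inner edge runs from (375,0) to (343,430).

```bash
cat > g2.py <<'E'
from h import *
import pickle
m=[pickle.load(open(f"w{i}.pkl","rb")) for i in(1,2,3)]
im=[cv2.GaussianBlur(cv2.cvtColor(cv2.imread(f"pics/w{i}.png"),cv2.COLOR_BGR2GRAY).astype(float),(1,3),0) for i in(1,2,3)]
def edge(i,p,q,w=5):
    """refine line p->q (full px) to max dark->light gradient per row; normal of its view plane"""
    pts=[]
    for v in range(int(p[1])+1,int(q[1])):
        u=p[0]+(q[0]-p[0])*(v-p[1])/(q[1]-p[1]);xs=np.arange(int(u)-w,int(u)+w+1);g=np.diff(im[i][v,xs]);k=np.clip(np.argmax(g),1,len(g)-2)
        if g[k]<15:continue
        den=g[k-1]-2*g[k]+g[k+1];pts.append((xs[k]+.5+(.5*(g[k-1]-g[k+1])/den if den else 0),v))
    pts=np.array(pts,np.float32);L=cv2.fitLine(pts,cv2.DIST_HUBER,0,.01,.01).ravel()
    r=np.abs((pts-L[2:])@[-L[1],L[0]]);print(i,len(pts),"L",L,"res",np.median(r))
    a,b=[ray(m[i],L[2:]+t*L[:2])[1] for t in(-50,50)];n=np.cross(a,b);return n/np.linalg.norm(n),m[i]['xyz']
c1=lambda x,y:(260+x/2.8,115+y/2.8);c2=lambda x,y:(260+(x-392)/2.8,20+y/2.8);c3=lambda x,y:(320+x/2.5,y/2.5)
E3=[edge(0,c1(275,60),c1(277,440),3),edge(1,c2(676,20),c2(682,480),3),edge(2,c3(375,2),c3(344,420),4)]
for pr in((0,2),(1,2)):
    (n1,o1),(n2,o2)=E3[pr[0]],E3[pr[1]];d=np.cross(n1,n2);d/=np.linalg.norm(d);d*=np.sign(d[1])
    x=np.linalg.solve(np.array([n1,n2,[0,1,0]]),[n1@o1,n2@o2,-.25]);print("line",d,np.degrees(np.arctan2(d[1],d[0])),"at y=-.25",x)
F={'screwB':((148,131),(538,97),(240,8)),'anvTR':((190,148),(578,152),(250,75)),'anvTRtop':((190,148),(578,140),(248,66))}
for k,(p,q,r) in F.items():print(k,tri([(m[0],c1(*p)),(m[1],c2(*q)),(m[2],c3(*r))]),tri([(m[1],c2(*q)),(m[2],c3(*r))]))
E
python3 g2.py
```

```text
0 135 L [  0.0147   0.9999 358.5237 204.    ] res 0.09393515
1 163 L [  0.0168   0.9999 362.2165 109.    ] res 0.08005016
2 167 L [  0.0808  -0.9967 463.9842  84.    ] res 0.076645136
line [0.451  0.8925 0.002 ] 63.18923214714226 at y=-.25 [ 0.6364 -0.25    0.0829]
line [ 0.4524  0.8918 -0.0012] 63.099199875916625 at y=-.25 [ 0.6367 -0.25    0.0824]
screwB (array([ 0.6095, -0.1764,  0.0834]), np.float64(0.0006095991454569707)) (array([ 0.6097, -0.1767,  0.0834]), np.float64(0.00018062356928547698))
anvTR (array([ 0.6194, -0.1984,  0.0437]), np.float64(0.001636652513565189)) (array([ 0.6172, -0.199 ,  0.0502]), np.float64(0.0005640470322779105))
anvTRtop (array([ 0.6197, -0.1957,  0.049 ]), np.float64(0.0020907858593709255)) (array([ 0.6203, -0.1943,  0.0448]), np.float64(0.00020805953909955094))
```

```bash
cat > fr.py <<'E'
from h import *
by=np.array([np.cos(np.radians(63.1)),np.sin(np.radians(63.1)),0]);u=np.array([by[1],-by[0],0])
c,s_=np.cos(np.pi/6),.5;bx=c*u+[0,0,s_];bz=-s_*u+[0,0,c]
B=np.stack([bx,by,bz],1)
O=np.array([.6366,-.25,.0836])-B@[.053,0,.014];O=O+by*(.0188-O@by)
RT=np.stack([by,bx,-bz],1)   # tool pose square to bed
toB=lambda X:B.T@(np.asarray(X)-O)
def onbed(m,p,z):  # ray onto bed-parallel plane at bed z
    o,d=ray(m,p);o2,d2=B.T@(o-O),B.T@d;return o2+d2*(z-o2[2])/d2[2]
def ony(m,p,y):
    o,d=ray(m,p);o2,d2=B.T@(o-O),B.T@d;return o2+d2*(y-o2[1])/d2[1]
E
python3 - <<'E'
from fr import *
import pickle
m=[pickle.load(open(f"w{i}.pkl","rb")) for i in(1,2,3)]
c1=lambda x,y:(m[0],(260+x/2.8,115+y/2.8));c2=lambda x,y:(m[1],(260+(x-392)/2.8,20+y/2.8));c3=lambda x,y:(m[2],(320+x/2.5,y/2.5))
print("O",O)
for n,a,z in(("screwB1",c1(148,131),.042),("screwB2",c2(538,97),.042),("screwB3",c3(240,8),.042),("screwT1",c1(147,84),.042),("screwT2",c2(533,38),.042),
 ("hFR1",c1(167,138),.042),("hFR2",c2(556,115),.042),("hTR2",c2(550,28),.042),("hTR1",c1(163,70),.042),("anv w1",c1(190,155),.036),("anv2 edge",c2(578,150),.036),("anv2 bottom",c2(578,160),.004),("anv3",c3(250,78),.004),
 ("gripFL",c3(142,474),.086),("gripFR",c3(240,474),.086),("gripRL",c3(142,508),.086),("gripRR",c3(235,511),.086),("jaw base",c3(250,440),0),("jaw top",c3(280,460),.046),("jaw top2",c3(280,493),.046)):
    print(n,onbed(*a,z)*1000)
im=cv2.imread("pics/w3.png")[:,:,::-1].copy();g=blob(im,(3,150,60),(16,255,255),(360,150,440,230));print("grip bbox",cv2.boundingRect(g[2]),g[0],cv2.boxPoints(cv2.minAreaRect(g[2])))
p=(m[2],g[0]);print(onbed(*p,.086)*1000)
E
```

```text
O [ 0.581  -0.2737  0.045 ]
screwB1 [ 2.1831 99.7466 42.    ]
screwB2 [ 3.2414 99.4078 42.    ]
screwB3 [ 3.2711 99.8096 42.    ]
screwT1 [  3.0652 120.925   42.    ]
screwT2 [  2.5492 121.3027  42.    ]
hFR1 [12.0237 96.7465 42.    ]
hFR2 [11.2941 91.387  42.    ]
hTR2 [ 10.7155 123.3173  42.    ]
hTR1 [ 11.7359 126.9231  42.    ]
anv w1 [20.2542 88.2623 36.    ]
anv2 edge [17.5999 77.8813 36.    ]
anv2 bottom [ 0.6603 79.2356  4.    ]
anv3 [ 0.9514 82.5896  4.    ]
gripFL [-23.5491 -91.3517  86.    ]
gripFR [ 19.5047 -88.5075  86.    ]
gripRL [ -23.4879 -107.5383   86.    ]
gripRR [  18.0786 -105.0825   86.    ]
jaw base [  7.6909 -89.9423   0.    ]
jaw top [ 29.6218 -90.1334  46.    ]
jaw top2 [  30.4686 -106.0004   46.    ]
grip bbox (376, 184, 42, 21) [396.925  194.0321] [[375.3508 202.3342]
 [376.3702 182.9668]
 [417.4669 185.1298]
 [416.4475 204.4972]]
[ -0.5726 -94.8726  86.    ]
```

Run:
```python
from station import env
from fr import *
s=env.get_state();plan(s,[.6444,.245,.14],down(79.2),20)
```

```text
20 rows: shift [0.733 0.019 0.172] turn [ 0.001 -0.    -0.12 ]
```

Call:
{"name": "arm_command", "arguments": {"rows": [[[0.733, 0.019, 0.172], [0, 0, -0.12]], [[0.733, 0.019, 0.172], [0, 0, -0.12]], [[0.733, 0.019, 0.172], [0, 0, -0.12]], [[0.733, 0.019, 0.172], [0, 0, -0.12]], [[0.733, 0.019, 0.172], [0, 0, -0.12]]]}}

```text
time_s: 3.45
ee_pos: [0.4962, -0.1665, 0.2429]
ee_rot: [[0.424, 0.906, 0.003], [0.906, -0.424, 0.0], [0.002, 0.003, -1.0]]
ft_force: [-0.1, -0.2, 0.2]
grip_width: 0.0928
grasp_force: 0.0
```

Call:
{"name": "arm_command", "arguments": {"rows": [[[0.733, 0.019, 0.172], [0, 0, -0.12]], [[0.733, 0.019, 0.172], [0, 0, -0.12]], [[0.733, 0.019, 0.172], [0, 0, -0.12]], [[0.733, 0.019, 0.172], [0, 0, -0.12]], [[0.733, 0.019, 0.172], [0, 0, -0.12]]]}}

```text
time_s: 3.95
ee_pos: [0.5574, -0.0326, 0.2084]
ee_rot: [[0.347, 0.938, 0.003], [0.938, -0.347, 0.001], [0.002, 0.002, -1.0]]
ft_force: [-0.1, 0.0, -0.5]
grip_width: 0.0932
grasp_force: 0.0
```

Call:
{"name": "arm_command", "arguments": {"rows": [[[0.733, 0.019, 0.172], [0, 0, -0.12]], [[0.733, 0.019, 0.172], [0, 0, -0.12]], [[0.733, 0.019, 0.172], [0, 0, -0.12]], [[0.733, 0.019, 0.172], [0, 0, -0.12]], [[0.733, 0.019, 0.172], [0, 0, -0.12]]]}}

```text
time_s: 4.45
ee_pos: [0.607, 0.1057, 0.1737]
ee_rot: [[0.268, 0.964, 0.002], [0.964, -0.268, 0.002], [0.002, 0.002, -1.0]]
ft_force: [-0.2, -0.3, 0.4]
grip_width: 0.0929
grasp_force: 0.0
```

Call:
{"name": "arm_command", "arguments": {"rows": [[[0.733, 0.019, 0.172], [0, 0, -0.12]], [[0.733, 0.019, 0.172], [0, 0, -0.12]], [[0.733, 0.019, 0.172], [0, 0, -0.12]], [[0.733, 0.019, 0.172], [0, 0, -0.12]], [[0.733, 0.019, 0.172], [0, 0, -0.12]]]}}

```text
time_s: 4.95
ee_pos: [0.6447, 0.2475, 0.1391]
ee_rot: [[0.186, 0.982, 0.002], [0.982, -0.186, 0.002], [0.003, 0.001, -1.0]]
ft_force: [-0.2, 0.5, 1.0]
grip_width: 0.0929
grasp_force: 0.0
```

Run:
```python
from station import env
from fr import *
s=env.get_state();print(s['time_s'],s['ee_pos'],s['ee_rot'],s['ft_force']);plan(s,[.6444,.245,.029],down(79.2),5)
```

```text
4.95 [0.6447 0.2475 0.1391] [[ 0.1863  0.9825  0.0016]
 [ 0.9825 -0.1863  0.0023]
 [ 0.0026  0.0011 -1.    ]] [-0.2409  0.476   0.9541]
5 rows: shift [-0.013  0.     0.551] turn [ 0.002 -0.004  0.002]
```

Call:
{"name": "arm_command", "arguments": {"rows": [[[-0.013, 0, 0.65], [0, 0, 0]], [[-0.013, 0, 0.65], [0, 0, 0]], [[-0.013, 0, 0.65], [0, 0, 0]], [[-0.013, 0, 0.5], [0, 0, 0]], [[-0.013, 0, 0.3], [0, 0, 0]]]}}

```text
time_s: 5.45
ee_pos: [0.6427, 0.2431, 0.0272]
ee_rot: [[0.187, 0.982, -0.001], [0.982, -0.187, 0.001], [0.0, -0.002, -1.0]]
ft_force: [-0.4, -0.4, 0.3]
grip_width: 0.093
grasp_force: 0.0
```

Call:
{"name": "arm_command", "arguments": {"rows": [[[0, 0, 0], [0, 0, 0]], [[0, 0, 0], [0, 0, 0]], [[0, 0, 0], [0, 0, 0]], [[0, 0, 0], [0, 0, 0]], [[0, 0, 0], [0, 0, 0]]], "claw": 0, "newtons": 30}}

```text
time_s: 5.95
ee_pos: [0.6434, 0.2415, 0.0306]
ee_rot: [[0.189, 0.982, 0.002], [0.982, -0.189, 0.001], [0.001, 0.001, -1.0]]
ft_force: [-0.6, 0.0, 0.3]
grip_width: 0.0576
grasp_force: 0.0
```

Call:
{"name": "arm_command", "arguments": {"rows": [[[0, 0, 0], [0, 0, 0]], [[0, 0, 0], [0, 0, 0]]]}}

```text
time_s: 6.15
ee_pos: [0.6444, 0.2408, 0.0302]
ee_rot: [[0.189, 0.982, 0.003], [0.982, -0.189, 0.0], [0.001, 0.003, -1.0]]
ft_force: [2.3, -0.5, 0.8]
grip_width: 0.0414
grasp_force: 1.2
```

Call:
{"name": "arm_command", "arguments": {"rows": [[[0, 0, 0], [0, 0, 0]], [[0, 0, 0], [0, 0, 0]], [[0, 0, -0.5], [0, 0, 0]], [[0, 0, -1], [0, 0, 0]], [[0, 0, -1], [0, 0, 0]]]}}

```text
time_s: 6.65
ee_pos: [0.6398, 0.2407, 0.1275]
ee_rot: [[0.188, 0.982, -0.008], [0.982, -0.188, -0.002], [-0.004, -0.008, -1.0]]
ft_force: [0.7, 1.0, -3.2]
grip_width: 0.04
grasp_force: 30.0
```

Call:
{"name": "arm_command", "arguments": {"rows": [[[0, 0, -1], [0, 0, 0]], [[0, 0, -1], [0, 0, 0]], [[0, 0, 0], [0, 0, 0]]]}}

```text
time_s: 6.95
ee_pos: [0.6445, 0.2433, 0.2151]
ee_rot: [[0.188, 0.982, 0.008], [0.982, -0.188, 0.005], [0.007, 0.007, -1.0]]
ft_force: [1.1, 1.4, -3.0]
grip_width: 0.0401
grasp_force: 30.0
```

Run:
```python
from station import env
from fr import *
s=env.get_state();print(s['time_s'],s['ee_pos'],s['ft_force'],s['grip_width'],s['grasp_force'])
# waypoint: over bed, square to bed, 150 mm above; prop centre +3 mm along tool x from TCP
T=lambda x,y,z:O+B@np.array([x,y,z])
print(T(-.015,-.008,.031),T(-.015,-.008,.14));plan(s,T(-.015,-.008,.15),RT,20)
cv2.imwrite("pics/s2.png",np.hstack([env.read_camera("scene")[100:340,200:440],env.read_camera("side")[60:300,200:440]])[:,:,::-1])
```

```text
6.95 [0.6445 0.2433 0.2151] [ 1.1284  1.3609 -2.9814] 0.04008634841602349 29.999081790447235
[ 0.5519 -0.2679  0.0643] [ 0.5033 -0.2433  0.1587]
20 rows: shift [-0.633  0.002  0.069] turn [-0.184 -0.029  0.097]
```

View pics/s2.png

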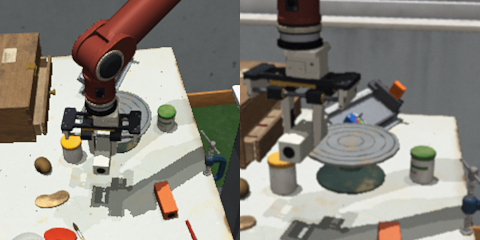

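The picture shows the prop held level at about (103,160), with the pots and terracotta prop undisturbed.

Call:
{"name": "arm_command", "arguments": {"rows": [[[-0.633, 0.002, 0.069], [-0.184, -0.029, 0.097]], [[-0.633, 0.002, 0.069], [-0.184, -0.029, 0.097]], [[-0.633, 0.002, 0.069], [-0.184, -0.029, 0.097]], [[-0.633, 0.002, 0.069], [-0.184, -0.029, 0.097]], [[-0.633, 0.002, 0.069], [-0.184, -0.029, 0.097]]]}}

```text
time_s: 7.55
ee_pos: [0.6134, 0.1155, 0.1923]
ee_rot: [[0.256, 0.96, 0.112], [0.967, -0.252, -0.05], [-0.02, 0.121, -0.992]]
ft_force: [0.8, 0.1, -4.1]
grip_width: 0.0401
grasp_force: 30.0
```

Call:
{"name": "arm_command", "arguments": {"rows": [[[-0.633, 0.002, 0.069], [-0.184, -0.029, 0.097]], [[-0.633, 0.002, 0.069], [-0.184, -0.029, 0.097]], [[-0.633, 0.002, 0.069], [-0.184, -0.029, 0.097]], [[-0.633, 0.002, 0.069], [-0.184, -0.029, 0.097]], [[-0.633, 0.002, 0.069], [-0.184, -0.029, 0.097]]]}}

```text
time_s: 8.05
ee_pos: [0.5798, -0.0064, 0.1816]
ee_rot: [[0.323, 0.919, 0.227], [0.946, -0.307, -0.104], [-0.026, 0.248, -0.968]]
ft_force: [0.6, -0.1, -4.8]
grip_width: 0.0399
grasp_force: 30.0
```

Call:
{"name": "arm_command", "arguments": {"rows": [[[-0.633, 0.002, 0.069], [-0.184, -0.029, 0.097]], [[-0.633, 0.002, 0.069], [-0.184, -0.029, 0.097]], [[-0.633, 0.002, 0.069], [-0.184, -0.029, 0.097]], [[-0.633, 0.002, 0.069], [-0.184, -0.029, 0.097]], [[-0.633, 0.002, 0.069], [-0.184, -0.029, 0.097]]]}}

```text
time_s: 8.55
ee_pos: [0.5397, -0.1261, 0.1717]
ee_rot: [[0.389, 0.858, 0.334], [0.921, -0.354, -0.164], [-0.023, 0.372, -0.928]]
ft_force: [0.1, -1.1, -4.5]
grip_width: 0.0401
grasp_force: 30.0
```

Call:
{"name": "arm_command", "arguments": {"rows": [[[-0.633, 0.002, 0.069], [-0.184, -0.029, 0.097]], [[-0.633, 0.002, 0.069], [-0.184, -0.029, 0.097]], [[-0.633, 0.002, 0.069], [-0.184, -0.029, 0.097]], [[-0.633, 0.002, 0.069], [-0.184, -0.029, 0.097]], [[-0.633, 0.002, 0.069], [-0.184, -0.029, 0.097]]]}}

```text
time_s: 9.05
ee_pos: [0.4953, -0.2406, 0.1662]
ee_rot: [[0.452, 0.788, 0.417], [0.892, -0.394, -0.223], [-0.012, 0.473, -0.881]]
ft_force: [-0.6, 0.4, -4.0]
grip_width: 0.0397
grasp_force: 30.0
```

Call:
{"name": "arm_command", "arguments": {"rows": [[[0, 0, 0], [0, 0, 0]], [[0, 0, 0], [0, 0, 0]], [[0, 0, 0], [0, 0, 0]]]}}

```text
time_s: 9.35
ee_pos: [0.5, -0.2396, 0.1695]
ee_rot: [[0.449, 0.785, 0.426], [0.894, -0.39, -0.223], [-0.009, 0.481, -0.877]]
ft_force: [0.2, 0.3, -3.7]
grip_width: 0.0405
grasp_force: 30.0
```

Run:
```python
from station import env
from fr import *
import pickle
s=env.get_state();print(s['time_s'],s['ee_pos'],toB(s['ee_pos'])*1000,'\n',RT.T@s['ee_rot'],s['ft_force'],s['grip_width'])
plan(s,O+B@[-.015,-.008,.045],RT,5)
m=env.camera_model("wrist");im=env.read_camera("wrist");cv2.imwrite("pics/w4.png",im[:,:,::-1]);pickle.dump(m,open("w4.pkl","wb"))
```

```text
9.35 [ 0.5    -0.2396  0.1695] [-13.5866  -6.3029 151.6823] 
 [[ 1.      0.0077 -0.0058]
 [-0.0079  0.9997 -0.0219]
 [ 0.0056  0.0219  0.9997]] [ 0.2157  0.2583 -3.6708] 0.04047987595924646
5 rows: shift [-0.007 -0.     0.533] turn [-0.031  0.008  0.011]
```

View pics/w4.png

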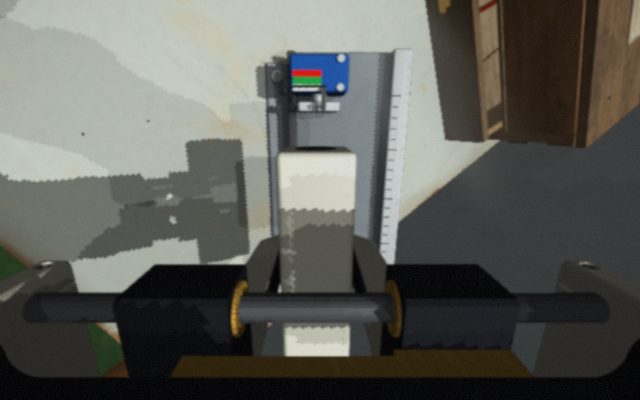

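The wrist view shows the prop held along the bed, its front end at about (280–355,152). The anvil plate is at (320,105), the housing screws at (341,59) and (341,88), and the ruler edge near (393,150).

Run:
```python
from fr import *
import pickle
m=pickle.load(open("w4.pkl","rb"))
for n,p,z in(("endL",(279,153),.161),("endR",(355,153),.161),("screwT",(341,59),.042),("screwB",(341,88),.042),("ruler",(396,53),.014),("ruler2",(382,250),.014),("anvR",(340,110),.036),("anvL",(299,109),.036),("hTL",(291,53),.042)):print(n,onbed(m,p,z)*1000)
```

```text
endL [-32.5008  56.3431 161.    ]
endR [  3.8146  56.6721 161.    ]
screwT [  2.6576 120.4346  42.    ]
screwB [ 3.3528 98.3823 42.    ]
ruler [ 53.4878 130.9129  14.    ]
ruler2 [ 54.8621 -62.6773  14.    ]
anvR [ 3.4007 81.0889 36.    ]
anvL [-32.6104  81.7091  36.    ]
hTL [-38.2406 124.766   42.    ]
```

Call:
{"name": "arm_command", "arguments": {"rows": [[[0.015, -0.007, 0.55], [-0.03, 0.008, 0.01]], [[0.015, -0.007, 0.55], [-0.03, 0.008, 0.01]], [[0.015, -0.007, 0.55], [-0.03, 0.008, 0.01]], [[0.015, -0.007, 0.55], [-0.03, 0.008, 0.01]], [[0.015, -0.007, 0.4], [-0.03, 0.008, 0.01]]]}}

```text
time_s: 9.9
ee_pos: [0.5315, -0.2539, 0.1211]
ee_rot: [[0.45, 0.791, 0.414], [0.893, -0.393, -0.219], [-0.01, 0.468, -0.883]]
ft_force: [-1.4, 0.3, -5.0]
grip_width: 0.04
grasp_force: 30.0
```

Call:
{"name": "arm_command", "arguments": {"rows": [[[0, 0, 0], [0, 0, 0]], [[0, 0, 0], [0, 0, 0]], [[0, 0, 0], [0, 0, 0]]]}}

```text
time_s: 10.2
ee_pos: [0.5303, -0.2557, 0.1218]
ee_rot: [[0.453, 0.79, 0.413], [0.892, -0.395, -0.221], [-0.011, 0.468, -0.884]]
ft_force: [-0.3, -0.4, -3.7]
grip_width: 0.0399
grasp_force: 30.0
```

Run:
```python
from station import env
from fr import *
s=env.get_state();print(s['time_s'],toB(s['ee_pos'])*1000,'\n',RT.T@s['ee_rot'],s['ft_force'],s['grip_width'])
plan(s,O+B@[-.015,-.003,.031],RT,3)
```

```text
10.2 [-7.7229 -6.9268 93.2015] 
 [[ 0.9999  0.0049 -0.0102]
 [-0.0052  0.9993 -0.0364]
 [ 0.01    0.0364  0.9993]] [-0.3357 -0.4023 -3.679 ] 0.039885681286065615
3 rows: shift [ 0.036 -0.048  0.519] turn [-0.087  0.024  0.012]
```

Run:
```python
from station import env
from fr import *
s=env.get_state();print(s['joint_positions'],s['dq'],s['joint_torque'])
```

```text
[ 0.535   0.5616 -0.2106  2.1437  1.8292  0.1674 -1.8758] [-0.0073 -0.0075  0.0032 -0.0034  0.0119  0.0081 -0.0106] [  0.2766 -38.0186  -1.6541 -10.4972   0.2631   0.5501  -0.0223]
```

Nothing is blocked. Joint 6 is near its singularity (0.17 rad), so the rows fell short. I'll carry on in smaller steps.

Call:
{"name": "arm_command", "arguments": {"rows": [[[0.02, -0.03, 0.25], [-0.05, 0.014, 0.007]], [[0.02, -0.03, 0.25], [-0.05, 0.014, 0.007]], [[0.02, -0.03, 0.25], [-0.05, 0.014, 0.007]], [[0.02, -0.03, 0.25], [-0.05, 0.014, 0.007]], [[0, 0, 0], [0, 0, 0]]]}}

```text
time_s: 10.7
ee_pos: [0.5444, -0.2602, 0.0831]
ee_rot: [[0.453, 0.777, 0.436], [0.892, -0.393, -0.225], [-0.003, 0.491, -0.871]]
ft_force: [0.1, -0.2, -4.5]
grip_width: 0.04
grasp_force: 30.0
```

Run:
```python
from station import env
from fr import *
s=env.get_state();print(s['time_s'],toB(s['ee_pos'])*1000,'\n',RT.T@s['ee_rot'],s['ft_force'],s['grip_width'],s['joint_positions'])
plan(s,O+B@[-.015,-.003,.031],RT,4)
```

```text
10.7 [-14.5055  -4.5648  52.3591] 
 [[ 1.      0.0009 -0.0029]
 [-0.0009  0.9999 -0.0108]
 [ 0.0029  0.0108  0.9999]] [ 0.0943 -0.2011 -4.4817] 0.04001401453074633 [ 0.6805  0.6824 -0.4316  2.1455  2.0799  0.3448 -2.0858]
4 rows: shift [ 0.01  -0.002  0.133] turn [-0.019  0.005  0.002]
```

Good, that worked. I'll continue down gently until it touches.

Call:
{"name": "arm_command", "arguments": {"rows": [[[0.01, 0, 0.13], [-0.02, 0.005, 0.002]], [[0.01, 0, 0.13], [-0.02, 0.005, 0.002]], [[0.01, 0, 0.12], [-0.02, 0.005, 0.002]], [[0.01, 0, 0.1], [-0.02, 0.005, 0.002]], [[0, 0, 0], [0, 0, 0]]]}}

```text
time_s: 11.2
ee_pos: [0.5541, -0.2633, 0.0667]
ee_rot: [[0.453, 0.771, 0.448], [0.892, -0.392, -0.227], [0.001, 0.502, -0.865]]
ft_force: [0.0, -0.2, -4.2]
grip_width: 0.0397
grasp_force: 30.0
```

Run:
```python
from station import env
from fr import *
s=env.get_state();print(s['time_s'],toB(s['ee_pos'])*1000,'\n',RT.T@s['ee_rot'],s['ft_force'],s['grip_width'],s['joint_positions'])
plan(s,O+B@[-.015,-.003,.030],RT,2)
```

```text
11.2 [-13.9517  -2.8853  33.1725] 
 [[ 1.     -0.0006  0.0004]
 [ 0.0006  1.      0.0021]
 [-0.0004 -0.0021  1.    ]] [ 0.0274 -0.209  -4.2289] 0.03971385215332993 [ 0.7061  0.7347 -0.4758  2.135   2.1435  0.3989 -2.1306]
2 rows: shift [-0.001 -0.013  0.04 ] turn [ 0.008 -0.001 -0.002]
```

Call:
{"name": "arm_command", "arguments": {"rows": [[[0, 0, 0.04], [0, 0, 0]], [[0, 0, 0.04], [0, 0, 0]], [[0, 0, 0], [0, 0, 0]]]}}

```text
time_s: 11.5
ee_pos: [0.5557, -0.2639, 0.0646]
ee_rot: [[0.452, 0.771, 0.448], [0.892, -0.391, -0.227], [0.001, 0.503, -0.865]]
ft_force: [-0.1, -0.4, -4.5]
grip_width: 0.0397
grasp_force: 30.0
```

Call:
{"name": "arm_command", "arguments": {"rows": [[[0, 0, 0.02], [0, 0, 0]], [[0, 0, 0.02], [0, 0, 0]], [[0, 0, 0], [0, 0, 0]]]}}

```text
time_s: 11.8
ee_pos: [0.5557, -0.2639, 0.0645]
ee_rot: [[0.452, 0.771, 0.449], [0.892, -0.391, -0.228], [-0.0, 0.503, -0.864]]
ft_force: [-6.0, 1.9, 8.3]
grip_width: 0.0401
grasp_force: 30.0
```

It has touched the bed squarely. I'll release it.

Call:
{"name": "arm_command", "arguments": {"rows": [[[0, 0, -0.02], [0, 0, 0]], [[0, 0, 0], [0, 0, 0]], [[0, 0, 0], [0, 0, 0]], [[0, 0, 0], [0, 0, 0]], [[0, 0, 0], [0, 0, 0]]], "claw": 0.75}}

```text
time_s: 12.3
ee_pos: [0.5563, -0.2642, 0.0639]
ee_rot: [[0.452, 0.771, 0.449], [0.892, -0.391, -0.227], [0.001, 0.503, -0.864]]
ft_force: [-0.5, 0.2, 0.3]
grip_width: 0.0694
grasp_force: 0.0
```

Call:
{"name": "arm_command", "arguments": {"rows": [[[0, 0, -0.3], [0, 0, 0]], [[0, 0, -0.5], [0, 0, 0]], [[0, 0, -0.5], [0, 0, 0]], [[0, 0, -0.5], [0, 0, 0]], [[0, 0, -0.5], [0, 0, 0]]]}}

```text
time_s: 12.8
ee_pos: [0.5141, -0.2426, 0.1447]
ee_rot: [[0.452, 0.771, 0.449], [0.892, -0.391, -0.227], [0.001, 0.503, -0.864]]
ft_force: [-0.3, 0.4, 0.2]
grip_width: 0.0699
grasp_force: 0.0
```

Call:
{"name": "arm_command", "arguments": {"rows": [[[-0.3, 0, -0.4], [0, 0, 0]], [[-0.5, 0, -0.4], [0, 0, 0]], [[-0.5, 0, 0], [0, 0, 0]], [[-0.5, 0, 0], [0, 0, 0]], [[0, 0, 0], [0, 0, 0]]]}}

```text
time_s: 13.3
ee_pos: [0.466, -0.3029, 0.1719]
ee_rot: [[0.458, 0.769, 0.447], [0.889, -0.395, -0.232], [-0.001, 0.504, -0.864]]
ft_force: [0.2, 0.3, 0.4]
grip_width: 0.07
grasp_force: 0.0
```

Run:
```python
from station import env
from fr import *
import pickle
s=env.get_state();print(s['time_s'],toB(s['ee_pos'])*1000,'\n',RT.T@s['ee_rot'],s['ft_force'],s['grip_width'],s['joint_positions'])
m=env.camera_model("wrist");im=env.read_camera("wrist");cv2.imwrite("pics/w5.png",im[:,:,::-1]);pickle.dump(m,open("w5.pkl","wb"))
plan(s,O+B@[-.005,-.100,.120],RT,4)
```

```text
13.3 [-13.8807 -78.0846 154.5982] 
 [[ 1.     -0.0043 -0.0042]
 [ 0.0043  1.      0.0042]
 [ 0.0041 -0.0042  1.    ]] [0.1782 0.3444 0.4363] 0.06998275646648144 [ 0.7241  0.4312 -0.2235  2.2119  1.9036  0.062  -1.8176]
4 rows: shift [-0.136  0.055  0.217] turn [ 0.008  0.007 -0.008]
```

View pics/w5.png

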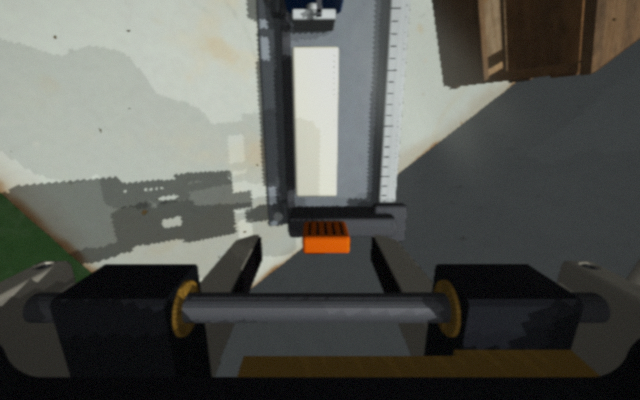

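The picture shows the prop resting against the ledge, its top face from (293,47) to (338,195). The anvil plate is at (315,20), and the orange grip is visible at (303–350,222–252).

Run:
```python
from fr import *
import pickle
m=pickle.load(open("w5.pkl","rb"));im=cv2.imread("pics/w5.png")[:,:,::-1].copy()
for n,p,z in(("TL",(293,47),.04),("TR",(338,47),.04),("BR",(337,195),.04),("BL",(295,195),.04),("anvR",(334,26),.004),("gFL",(303,235.5),.086),("gFR",(349,235.5),.086),("gRL",(304,252),.086),("gRR",(350,252),.086),("jaw",(330,212),.046)):print(n,onbed(m,p,z)*1000)
```

```text
TL [-32.675   58.8051  40.    ]
TR [ 4.5301 58.6481 40.    ]
BR [  5.6556 -67.5568  40.    ]
BL [-34.2868 -67.305   40.    ]
anvR [ 3.2598 84.3696  4.    ]
gFL [-25.2514 -89.8023  86.    ]
gFR [ 12.3248 -90.065   86.    ]
gRL [ -24.6861 -104.5487   86.    ]
gRR [  13.5597 -104.8273   86.    ]
jaw [ -1.1878 -82.5683  46.    ]
```

Call:
{"name": "arm_command", "arguments": {"rows": [[[-0.14, 0.06, 0.2], [0, 0, 0]], [[-0.14, 0.06, 0.2], [0, 0, 0]], [[-0.14, 0.06, 0.2], [0, 0, 0]], [[-0.14, 0.06, 0.2], [0, 0, 0]], [[0, 0, 0], [0, 0, 0]]]}}

```text
time_s: 13.85
ee_pos: [0.4794, -0.3323, 0.1471]
ee_rot: [[0.454, 0.771, 0.447], [0.891, -0.393, -0.227], [0.001, 0.502, -0.865]]
ft_force: [0.3, -0.1, 0.7]
grip_width: 0.0698
grasp_force: 0.0
```

Run:
```python
from station import env
from fr import *
s=env.get_state();print(s['time_s'],toB(s['ee_pos'])*1000,'\n',RT.T@s['ee_rot'],s['ft_force'],s['joint_positions'])
plan(s,O+B@[-.005,-.101,.100],RT,4)
```

```text
13.85 [ -4.4163 -98.2936 120.4817] 
 [[ 1.     -0.002  -0.0002]
 [ 0.002   1.      0.0019]
 [ 0.0002 -0.0019  1.    ]] [ 0.3293 -0.1068  0.6998] [ 0.8342  0.5201 -0.3261  2.1604  1.9755  0.1075 -1.8308]
4 rows: shift [-0.017 -0.004  0.128] turn [ 0.003  0.    -0.004]
```

Call:
{"name": "arm_command", "arguments": {"rows": [[[0, -0.01, 0.26], [0, 0, 0]], [[0, -0.01, 0.26], [0, 0, 0]], [[0, 0, 0.26], [0, 0, 0]], [[0, 0, 0.26], [0, 0, 0]], [[0, 0, 0.26], [0, 0, 0]]]}}

```text
time_s: 14.35
ee_pos: [0.5025, -0.3427, 0.1022]
ee_rot: [[0.452, 0.771, 0.448], [0.892, -0.391, -0.227], [0.001, 0.502, -0.865]]
ft_force: [-0.6, 0.3, -0.4]
grip_width: 0.0697
grasp_force: 0.0
```

Call:
{"name": "arm_command", "arguments": {"rows": [[[0, 0, 0], [0, 0, 0]], [[0, 0, 0], [0, 0, 0]]]}}

```text
time_s: 14.55
ee_pos: [0.5021, -0.3425, 0.1025]
ee_rot: [[0.452, 0.771, 0.448], [0.892, -0.392, -0.226], [0.001, 0.502, -0.865]]
ft_force: [-0.4, -0.2, 0.9]
grip_width: 0.0699
grasp_force: 0.0
```

Run:
```python
from station import env
from fr import *
s=env.get_state();print(s['time_s'],toB(s['ee_pos'])*1000,'\n',RT.T@s['ee_rot'],s['ft_force'],s['joint_positions'])
plan(s,O+B@[-.005,-.099,.068],RT,2)
```

```text
14.55 [ -5.219  -97.038   69.4013] 
 [[ 1.     -0.0004  0.0009]
 [ 0.0004  1.      0.0022]
 [-0.0009 -0.0022  1.    ]] [-0.3867 -0.2372  0.9324] [ 0.9188  0.6572 -0.4799  2.1275  2.0856  0.2496 -1.9038]
2 rows: shift [-0.025  0.003  0.018] turn [ 0.008 -0.003 -0.001]
```

Now I'll close on the grip, with one small correction in y.

Call:
{"name": "arm_command", "arguments": {"rows": [[[-0.04, 0, 0.03], [0, 0, 0]], [[0, 0, 0], [0, 0, 0]], [[0, 0, 0], [0, 0, 0]], [[0, 0, 0], [0, 0, 0]], [[0, 0, 0], [0, 0, 0]]], "claw": 0, "newtons": 45}}

```text
time_s: 15.05
ee_pos: [0.5015, -0.3441, 0.1018]
ee_rot: [[0.452, 0.771, 0.448], [0.892, -0.391, -0.227], [0.0, 0.502, -0.865]]
ft_force: [-1.2, 1.3, 1.5]
grip_width: 0.0401
grasp_force: 45.0
```

Call:
{"name": "arm_command", "arguments": {"rows": [[[0, 0, 0], [0, 0, 0]], [[0, 0, 0], [0, 0, 0]]]}}

```text
time_s: 15.25
ee_pos: [0.5015, -0.3441, 0.1018]
ee_rot: [[0.452, 0.771, 0.448], [0.892, -0.391, -0.227], [0.0, 0.502, -0.865]]
ft_force: [-2.6, 1.5, 2.8]
grip_width: 0.0396
grasp_force: 45.0
```

Run:
```python
from station import env
from fr import *
s=env.get_state();print(s['time_s'],toB(s['ee_pos'])*1000,B.T@s['ft_force'],s['grip_width'],s['grasp_force'])
```

```text
15.25 [ -5.3443 -98.7741  68.6883] [-1.1636  0.1548  3.9556] 0.03957285584262524 45.00139117240906
```

Call:
{"name": "arm_command", "arguments": {"rows": [[[0.2, 0, 0], [0, 0, 0]], [[0.2, 0, 0], [0, 0, 0]], [[0.2, 0, 0], [0, 0, 0]], [[0.2, 0, 0], [0, 0, 0]], [[0.1, 0, 0], [0, 0, 0]]]}}

```text
time_s: 15.75
ee_pos: [0.5147, -0.3181, 0.1017]
ee_rot: [[0.462, 0.769, 0.442], [0.887, -0.395, -0.24], [-0.009, 0.503, -0.864]]
ft_force: [-9.5, -6.6, 7.4]
grip_width: 0.0394
grasp_force: 45.0
```

Call:
{"name": "arm_command", "arguments": {"rows": [[[0, 0, 0], [0, 0, 0]], [[0, 0, 0], [0, 0, 0]]]}}

```text
time_s: 15.95
ee_pos: [0.515, -0.3175, 0.1017]
ee_rot: [[0.461, 0.769, 0.443], [0.887, -0.395, -0.238], [-0.008, 0.503, -0.864]]
ft_force: [-7.3, -4.3, 5.2]
grip_width: 0.0396
grasp_force: 45.0
```

Run:
```python
from station import env
from fr import *
s=env.get_state();print(s['time_s'],toB(s['ee_pos'])*1000,B.T@s['ft_force'],s['grip_width'],s['grasp_force'],s['joint_positions'])
plan(s,O+B@[-.0053,-.0988+.046,.0687],RT,2)
im=env.read_camera("wrist");im2=env.read_camera("scene")
cv2.imwrite("pics/p1.png",np.hstack([cv2.resize(im[0:250,230:430],None,fx=2,fy=2),cv2.resize(im2[125:200,265:345],None,fx=4.9,fy=4.9)[:500] if 0 else cv2.copyMakeBorder(cv2.resize(im2[125:205,265:340],None,fx=5,fy=5,interpolation=cv2.INTER_CUBIC),0,100,0,0,cv2.BORDER_CONSTANT)])[:,:,::-1])
```

```text
15.95 [ -5.4046 -68.9174  68.6431] [-1.3908 -7.1301  6.7805] 0.039579776547937984 44.99419391155243 [ 0.8571  0.6575 -0.4909  2.1396  2.051   0.3046 -1.9351]
2 rows: shift [ 0.201  0.001 -0.002] turn [ 0.012  0.041 -0.016]
```

View pics/p1.png

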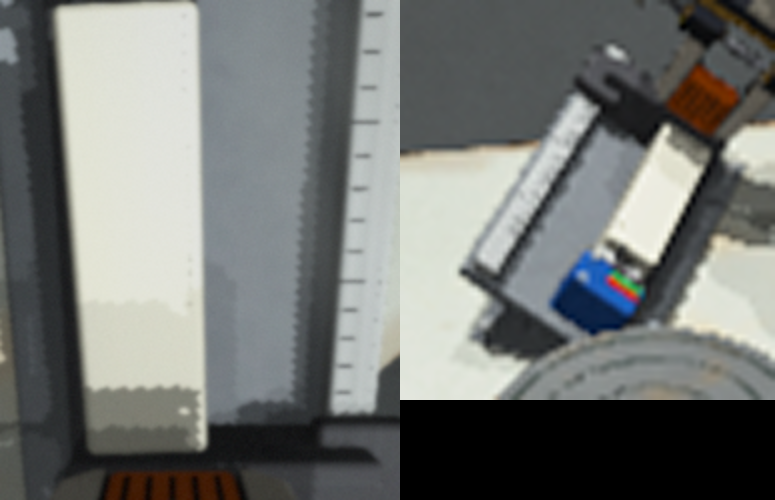

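The picture shows the jaw end against the prop's lower end (wrist view, row ~450) and the prop close to the anvil in the scene view. That was my tenth picture, so from here I work from numbers only.

Call:
{"name": "arm_command", "arguments": {"rows": [[[0.08, 0, 0], [0, 0, 0]], [[0.08, 0, 0], [0, 0, 0]], [[0.08, 0, 0], [0, 0, 0]], [[0.06, 0, 0], [0, 0, 0]], [[0, 0, 0], [0, 0, 0]]]}}

```text
time_s: 16.55
ee_pos: [0.5199, -0.308, 0.1017]
ee_rot: [[0.463, 0.768, 0.442], [0.886, -0.396, -0.24], [-0.009, 0.503, -0.864]]
ft_force: [-9.1, -6.2, 7.0]
grip_width: 0.04
grasp_force: 45.0
```

```bash
cat > st.py <<'E'
from station import env
from fr import *
f=[]
for i in range(4):
    im=env.read_camera("scene");s=env.get_state();f.append(B.T@s['ft_force'])
print(s['time_s'],toB(s['ee_pos'])*1000,"travel",toB(s['ee_pos'])[1]*1000+98.8,np.mean(f,0),s['grip_width'])
M=env.camera_model("scene");h=cv2.cvtColor(im,cv2.COLOR_RGB2HSV)
for n,lo,hi in(("red",(0,150,80),(6,255,255)),("red2",(172,120,80),(180,255,255)),("green",(45,120,40),(85,255,255)),("blue",(100,120,40),(125,255,255))):
    r=blob(im,lo,hi,(370-80,165,345,195))
    if r:print(n,r[0],r[1],onbed(M,r[0],.042)*1000)
E
python3 st.py
```

```text
16.75 [ -5.3876 -58.2111  68.6601] travel 40.58890864414879 [-1.4767 -9.3642  8.5015] 0.03960263854762372
red [0. 0.] 0.0 [1034.6165  206.4733   42.    ]
red2 [0. 0.] 0.0 [1034.6165  206.4733   42.    ]
green [309.  180.5] 1.0 [-23.9378 104.2656  42.    ]
blue [302.8994 184.1418] 137.5 [-11.9514 134.0713  42.    ]
```

Call:
{"name": "arm_command", "arguments": {"rows": [[[0.05, 0, 0], [0, 0, 0]], [[0.05, 0, 0], [0, 0, 0]], [[0, 0, 0], [0, 0, 0]], [[0, 0, 0], [0, 0, 0]], [[0, 0, 0], [0, 0, 0]]]}}

```text
time_s: 17.25
ee_pos: [0.521, -0.3057, 0.1017]
ee_rot: [[0.465, 0.768, 0.441], [0.885, -0.397, -0.242], [-0.011, 0.503, -0.864]]
ft_force: [-10.7, -7.0, 7.6]
grip_width: 0.0395
grasp_force: 45.0
```

```bash
python3 st.py
```

```text
17.45 [ -5.3948 -55.6849  68.6342] travel 43.11512329513484 [ -1.4028 -10.9874   9.4947] 0.03968112088731703
red [0. 0.] 0.0 [1034.6165  206.4733   42.    ]
red2 [0. 0.] 0.0 [1034.6165  206.4733   42.    ]
green [0. 0.] 0.0 [1034.6165  206.4733   42.    ]
blue [302.8994 184.1418] 137.5 [-11.9514 134.0713  42.    ]
```

Call:
{"name": "arm_command", "arguments": {"rows": [[[0.05, 0, 0], [0, 0, 0]], [[0, 0, 0], [0, 0, 0]], [[0, 0, 0], [0, 0, 0]]]}}

```text
time_s: 17.75
ee_pos: [0.5216, -0.3046, 0.1017]
ee_rot: [[0.466, 0.768, 0.441], [0.885, -0.397, -0.244], [-0.012, 0.503, -0.864]]
ft_force: [-10.3, -7.6, 8.2]
grip_width: 0.0399
grasp_force: 45.0
```

```bash
python3 st.py|head -1
python3 - <<'E'
from station import env
from fr import *
im=env.read_camera("scene");c=im[174:190,300:316].astype(int)
for r in c:print(' '.join('%02x%02x%02x'%tuple(p) for p in r))
E
```

```text
17.95 [ -5.4012 -54.4094  68.6363] travel 44.39056692986547 [ -1.5671 -12.1821   9.6953] 0.039617546471475466
8d9296 8f9497 81878b 868984 a2a18e c0beae f0f0e5 f3f2e7 ebeadb d8d8c7 e7e7d8 ecece0 ebebe0 ebebdf ebebde ecece0
888e93 7384a2 5578b5 8695ac cacac0 c0c0b7 bebdaa d2d1be adac9d 97988d e1e0cf edede1 ebebdf ebeade ebebdf efefe5
7e8997 3f69ab 2566c2 6986b1 a6b0bd a3b0c1 92948d 85867d 5f615c a3a395 ededde eeeee2 ecebe0 ebebdf edede0 efefe1
516c9c 2565c0 1d5db5 285da9 3063ac 4a79c0 7487ad 6d6e6c 595a5a 99988b dddcca efefe3 eeeee2 ecece0 f0f0e5 e1e1d1
1c55ac 1b63c4 1c5fb8 1d5fb8 1b5fba 195bb7 2e5090 64645e 8a8a87 898985 8d8d7f c7c7b4 eae9d8 efefe2 f1f0e3 c3c3b3
4d77bf 7896c2 4d7bbf 1d5fb8 1f61ba 1b5cb5 114183 3f5141 99a59f c5c5ca b4b4b5 9c9e96 b0b09f dddcc9 e3e2cf 737366
4d6b9c 859bb0 658abe 1e5fba 2060ba 1d5bb3 813d7c ad4719 5e8b65 9ea8a9 d6d6dc e8e9eb b1b3b1 868575 929181 18181a
1c3357 405c86 4370b5 1f5fbb 2160bb 1d5cb3 7f4387 d33119 b55412 576036 829e91 d5dcdd dcdcdf 8f8f8f 1e1e1e 1e2022
0c2142 0d2b5b 15448a 1e59af 2263bf 1d61bd 2a5bb1 7f3f84 c0334e af441a 7a6021 5b8762 96a2a5 888d98 191b1e 2a2d2e
0b2141 0c2041 0f274f 143b76 1c52a0 2161bb 1c63bf 1a5eb9 5652a5 a03f78 c33c22 b75510 53544a 254467 1f2223 303233
0b2344 0e2243 0a2142 0e2444 112e5e 184890 1f5db3 1f65c2 1a65c2 385eb6 924085 c03346 823e3a 15324c 2a2c2d 303133
0b2245 0d2345 0c2243 0b2141 0c2040 0f2851 153d7b 1d53a2 1e60bb 1d65c1 255fba 534b96 5c2c52 24292c 313334 2f3133
0f2245 0d2244 0e2142 0c2242 0e2244 0c2243 0d2345 0f2f5e 1b4990 1f5db2 2067c4 1957ae 1c2e4b 2f312f 313334 393c3e
0d2243 0c2043 0c2243 0d2243 0d2245 0d2345 0e2445 0d2041 0f2850 153e7c 1a4c98 1c407b 262827 313334 2f3133 3e4244
092041 0a2142 0c2244 0c2243 0f2345 0d2344 0d2244 0d2144 0c2041 0b2447 13284c 202531 2f302f 303133 383c3e 4d5154
081c3c 091f41 0b2142 092141 0a2043 092042 0b2243 0a2144 091f42 0a1b39 151b28 242424 2d2e30 2a2c2d 3b3e41 555a5d
```

I'll ease off the push, release, and move to where the wrist camera sees the housing.

Call:
{"name": "arm_command", "arguments": {"rows": [[[-0.1, 0, 0], [0, 0, 0]], [[-0.08, 0, 0], [0, 0, 0]], [[0, 0, 0], [0, 0, 0]]]}}

```text
time_s: 18.3
ee_pos: [0.5216, -0.3046, 0.1017]
ee_rot: [[0.456, 0.77, 0.446], [0.89, -0.393, -0.231], [-0.003, 0.502, -0.865]]
ft_force: [-5.4, -1.8, 6.0]
grip_width: 0.0396
grasp_force: 45.0
```

Call:
{"name": "arm_command", "arguments": {"rows": [[[0, 0, 0], [0, 0, 0]], [[0, 0, 0], [0, 0, 0]], [[0, 0, 0], [0, 0, 0]], [[0, 0, 0], [0, 0, 0]], [[0, 0, 0], [0, 0, 0]]], "claw": 0.75}}

```text
time_s: 18.8
ee_pos: [0.5236, -0.3021, 0.1018]
ee_rot: [[0.452, 0.771, 0.449], [0.892, -0.391, -0.226], [0.001, 0.503, -0.864]]
ft_force: [-0.1, -0.1, 1.1]
grip_width: 0.0693
grasp_force: 0.0
```

Call:
{"name": "arm_command", "arguments": {"rows": [[[0, 0, -0.3], [0, 0, 0]], [[0, 0, -0.3], [0, 0, 0]], [[0, 0, -0.3], [0, 0, 0]], [[0.4, 0, -0.3], [0, 0, 0]], [[0.4, 0, -0.3], [0, 0, 0]]]}}

```text
time_s: 19.3
ee_pos: [0.5105, -0.2603, 0.1541]
ee_rot: [[0.453, 0.77, 0.448], [0.891, -0.392, -0.227], [0.001, 0.503, -0.865]]
ft_force: [-0.1, -0.1, -0.7]
grip_width: 0.0696
grasp_force: 0.0
```

Call:
{"name": "arm_command", "arguments": {"rows": [[[0.4, 0, -0.1], [0, 0, 0]], [[0.4, 0, 0], [0, 0, 0]], [[0.3, 0, 0], [0, 0, 0]], [[0, 0, 0], [0, 0, 0]], [[0, 0, 0], [0, 0, 0]]]}}

```text
time_s: 19.8
ee_pos: [0.5286, -0.2207, 0.157]
ee_rot: [[0.453, 0.771, 0.448], [0.892, -0.391, -0.227], [-0.0, 0.502, -0.865]]
ft_force: [-1.2, 0.3, -0.4]
grip_width: 0.0696
grasp_force: 0.0
```

Run:
```python
from station import env
from fr import *
import pickle
s=env.get_state();print(s['time_s'],toB(s['ee_pos'])*1000,'\n',RT.T@s['ee_rot'],s['ft_force'],s['grip_width'],s['joint_positions'])
m=env.camera_model("wrist");im=env.read_camera("wrist");cv2.imwrite("pics/w6.png",im[:,:,::-1]);pickle.dump(m,open("w6.pkl","wb"))
P=lambda x,y,z:proj(m,O+B@[x,y,z])
for n,q in(("hous F",(-.014,.095,.042)),("hous R",(-.014,.125,.042)),("hous FL",(-.038,.095,.042)),("hous FR",(.011,.095,.042)),("anvil rest",(-.014,.08,.036)),("jaw",(-.014,-.046,.046))):print(n,P(*q))
```

```text
19.8 [ -5.1974  23.5671 132.323 ] 
 [[ 1.     -0.0002 -0.0003]
 [ 0.0002  1.      0.0026]
 [ 0.0003 -0.0026  1.    ]] [-1.2067  0.3436 -0.373 ] 0.06959015850997646 [ 0.5793  0.4928 -0.3656  2.1812  1.7082  0.2576 -1.8138]
hous F [305.9434 129.9454]
hous R [305.5242  90.2105]
hous FL [276.2999 129.9821]
hous FR [336.8068 129.9073]
anvil rest [306.3609 148.1602]
jaw [307.4563 286.2703]
```

Run:
```python
from fr import *
import pickle
im=cv2.imread("pics/w6.png");m=pickle.load(open("w6.pkl","rb"));h=cv2.cvtColor(im,cv2.COLOR_BGR2HSV)
def ch(p):
    H,S,V=p
    if V<70:return '#'
    if S>90:return 'B' if 95<H<130 else 'R' if H<10 or H>170 else 'G' if 40<H<90 else 'o'
    return 'W' if V>200 else '+' if V>140 else '.'
for r in range(86,160):
    b=onbed(m,(285,r),.042)[1]*1000
    print(r,'%5.1f'%b,''.join(ch(h[r,c]) for c in range(270,342)))
```

```text
86 128.1 +...................................................+++.................
87 127.3 ................................................++++++++++..+.....++..+.
88 126.6 ..##............................................++++++++.+........++++++
89 125.9 .##................................................................++++.
90 125.2 ###....BBBB.......................................................+.++++
91 124.4 ####BBBBBBBBBBBBBBBBBBBBBBBBBBBBBBBBBBBBBBBBBBBBBBBBBB.++++.BBB....+.+++
92 123.7 ###BBBBBBBBBBBBBBBBBBBBBBBBBBBBBBBBBBBBBBBBBBBBBBBBBB.++++++BBBBB..+++++
93 123.0 ###BBBBBBBBBBBBBBBBBBBBBBBBBBBBBBBBBBBBBBBBBBBBBBBBBB.+++++++BBBB.++++++
94 122.2 ###BBBBBBBBBBBBBBBBBBBBBBBBBBBBBBBBBBBBBBBBBBBBBBBBBB++++++++BBBB+++++++
95 121.5 ###BBBBBBBBBBBBBBBBBBBBBBBBBBBBBBBBBBBBBBBBBBBBBBBBBB++++++++BBBB+++++++
96 120.8 ###BBBBBBBBBBBBBBBBBBBBBBBBBBBBBBBBBBBBBBBBBBBBBBBBBB++++++++BBBB+++++++
97 120.0 ###BBBBBBBBBBBBBBBBBBBBBBBBBBBBBBBBBBBBBBBBBBBBBBBBBB++++++++BBBB+.+++++
98 119.3 ####BBBBBBBBBBBBBBBBBBBBBBBBBBBBBBBBBBBBBBBBBBBBBBBBBB++++++BBBBB+++++++
99 118.6 ####BBBBBBBBBBBBBBBBBBBBB
[... 4327 characters left out ...]
WWWWWWWWWWWWWWWWWW++.........+......
152  77.4 ########..++++WWWWWWW+WWWWWWWWWWWWWWWWWWWWWWWWWWWWWWWW++......+........+
153  76.6 ########..+++W+W+WWW+WWWWWWWWWWWWWWWWWWWWWWWWWWWWWWWWW++..............++
154  75.8 ########..+++++W+W+WW+WWWWWWWWWWWWWWWWWWWWWWWWWWW++WWW++....+.....+.....
155  74.9 ########..++++WWWWWWWW++WWWWWWWWWWWWWWWWWWWWWWWWWWWWWW++......+......+..
156  74.1 ########..+++WWWWWWWWWWWWWWWWWWWWWWWWWWWWWWWWWWWWWWWWW++.......+.+.+..++
157  73.3 ########..+++WWWWW+WWWWWWWWWWWWWWWWWWWWWWWWWWWWWWWWWWW++...........+.++.
158  72.5 ########..+++WWW+WW+WWWWWWWWWWWWWWWWWWWWWWWWWWWWWWWWWW+++.............++
159  71.6 ########..++++WWWWWWWWW+WWWWWWWWWWWWWWWWWWWWWWWWW++WWW++.............++.
```

The pointer is a dark line at row 117, well inside the green band (rows 115–121). The prop sits against the anvil and the gripper is clear, so I'm handing the job in.

```bash
python3 -c "
from station import env
print(env.sign_off())"
```

```text
the job is handed in; nothing more can be done
None
```

The white prop is lying on the bed with the jaw closed on it and the pointer in the green at about 7 mm by my image measurement; the arm is clear, and I handed the job in at about 20 s of the 58 s.

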